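Lay the chair rungs in their V-cradles for drilling

ROBOT

A 7-joint arm with a two-finger parallel gripper is mounted at the origin on the work surface. World frame = base frame: x ahead of the robot, y to its left, z up, the work surface at z = 0. Lengths are in mm, angles in rad, forces in N, time in s.
With the tool pointing down it reaches from about 400 to 875 mm from the base axis. Payload 4.4 kg.
Tool frame: the origin (TCP) lies midway between the tips of the shut fingers; the grasp point (between the pads) lies 19 mm behind it; z points along the fingers, y is the line along which they close (so a half turn about z gives the same grasp; the last joint's range is limited). The gripper opens to 85 mm and grips with 20 to 120 N. Pads are 22 mm wide; open, the fingers measure 114 mm over their backs; the gripper's body (76 mm by 85 mm) begins 54 mm behind the grasp point. The pads swing forward as they close: fully open they stand 13 mm farther back than shut.
Start: joints at [1.116, 0.628, 0.038, 1.517, -0.027, 0.996, -0.02], TCP at [246.429, -601.49, 231.313] pointing down, gripper open.
Joint ranges: [-3.06, 3.06], [-0.37, 2.12], [-1.25, 1.32], [0.18, 2.47], [-1.1, 4.24], [0.23, 1.98], [-2.94, 2.94]. Speed limits (rad/s): [2.57, 2.57, 3.14, 3.14, 3.14, 3.14, 3.14].

INTERFACE

Orientations are given as [roll, pitch, yaw] about the fixed x, y, z axes, in that order (R = Rz(yaw) Ry(pitch) Rx(roll)).
In Python, from cell import ctrl gives the robot as it stands. The module is installed in compiled form; this text tells all that it offers.
- The arm moves only by the tool step_arm, never from a script. Its argument "commands" is one flat list of numbers, 7 for each row, row after row: the shift along the tool's x, y, z in cm, then the turn, a rotation vector about the tool's x, y, z in rad, then the opening, from 0 (shut) to 1 (fully open). A call has 1 to 10 rows; each row is the pose to reach, as a shift and turn from the pose commanded when the call began, along the tool's axes at that moment; what a row does not reach only later rows make up. A row lasts 1/10 s, in which the tool goes at most 50 mm and 8.59 degrees, less where a joint would pass 70% of its speed; a pose out of reach is approached as far as the arm can. A call with a gripper value outside its range is refused whole. The fingers move at their own pace and stop on an object; the grip force is fixed at half the most. Time passes only in rows, so rows that repeat a pose let the fingers close. It gives the time, the measured TCP pose, the force, the opening and the grip force at its end, in the units of the state.
- ctrl.read_state(): the state, without advancing time (a new reading comes with each control period).
- ctrl.get_image(name): name is "side" or "top" or "wrist"; returns a dict with "image" (420x560x3 uint8, red, green, blue), "range_z" (420x560 float32, mm along the optical axis (not along the pixel's ray), 0 where there is no reading), "vfov" (degrees; the focal length in pixels is half the picture's height over the tangent of half this angle, whatever the lens; pixels are square), "cx", "cy" (the principal point, pixels), "world_to_cam" (4x4, takes a point from world to camera coordinates). Camera axes: x right, y down, z forward; pixel columns grow to the right and rows downward; lengths in mm; the calibration is good to about 2 mm. A picture is of the moment at which its call begins.
- ctrl.finish_job(): hands the job in; it is judged then, once.
The state is a dict: "clock": time; "qpos": joint angles; "qd": joint speeds; "tau": joint torques, N m; "eef_pos": TCP position; "tool_rot": TCP orientation; "force": force on the tool from outside, world axes, zero at the start; "torque": the same for the moment, N m; "width": finger opening in mm; "gripper_force": force on a finger pad.
Only numpy, scipy, OpenCV 4.12 (cv2) and the standard library are available. Lean on these libraries where they do the work, as an engineer would, in place of code of your own. Each camera call takes 0.05 s, during which the arm holds its last target. There are 200 camera calls.

TASK

Two turned chair rungs, round rods with a small tenon on each end, are to be cross-drilled: lay the thick one in the drilling cradle with the wide V-grooves and the thin one in the cradle with the narrow V-grooves. Each should rest down in both Vs of its cradle so that it cannot roll, centred lengthwise so that it sticks out about equally at both ends; set them down rather than dropping them.

Things in the scene. Friction and masses are not known exactly. Their poses are not given: they have to be found in the camera images.
- thick_rung: The thick turned rung, pale wood, lying on the bench: a round rod 44 mm across, 176 mm long, plus a tenon (18 mm across, 12 mm long) on each end, 200 mm in all; about 200 g. Origin: its centre, on its axis; x runs along the rod; y, z turn as it rolls. Not to be confused with a plain round offcut, 44 mm across but only 60 mm long.
- thin_rung: The thin turned rung, pale wood, lying on the bench: a round rod 24 mm across, 176 mm long, plus a tenon (12 mm across, 12 mm long) on each end, 200 mm in all; about 60 g. Origin: its centre, on its axis; x runs along the rod; y, z turn as it rolls. Not to be confused with a square stick, 24 mm thick and also 200 mm long.
- wide_cradle_groove (a point): Wide-groove cradle, fixed: base board 150 x 80 mm, 16 mm thick; two upright saddles 20 mm thick, 80 mm wide, centres 50 mm either side of the middle, tops 58 mm above the bench, each with a cork-lined 90-degree V 56 mm wide, 28 mm deep. Point: midway between saddles, 61 mm above the bench, where the 44 mm rung's centre rests. x: along the groove and seated rung; y: across; z: up.
- narrow_cradle_groove (a point): Narrow-groove cradle, fixed: base board 150 x 80 mm, 16 mm thick; two upright saddles 20 mm thick, 80 mm wide, centres 50 mm either side of the middle, tops 58 mm above the bench, each with a cork-lined 90-degree V 28 mm wide, 14 mm deep. Point: midway between saddles, 61 mm above the bench, where the 24 mm rung's centre rests. x: along the groove and seated rung; y: across; z: up.

How it is judged:
By the outcome, as a careful person would: the job done as asked, in the order asked, and still so for the second after the job is handed in, with the robot touching nothing.
It also fails if it takes over 62 s, if anything falls off the work surface, if the arm or the gripper's body presses on something with over 40 N, if the wrist force passes 120 N, or if a joint passes its speed limit or range.

## Working session

There is one attempt and no reset: what is moved stays moved. The work goes in short steps, Python scripts to look and compute and a tool call to move; the robot and the scene stay as the last step left them, time stands still between calls to the robot, and variables do not carry over. Pictures are saved under pics/ and viewed, at most 10 in all, crops included, and the job is handed in when it is done.

Besides the shell and the picture viewer there is one more tool, called as name(argument=value, ...) on one line, values as JSON. step_arm: Moves the arm, as the interface text tells. Its arguments: {"type":"object","properties":{"commands":{"type":"array"}},"required":["commands"]}

```bash
mkdir -p pics; cat > h.py <<'E'
import numpy as np,cv2
from cell import ctrl
def grab(n,save=None):
    d=ctrl.get_image(n)
    if save: cv2.imwrite('pics/'+save,d['image'][:,:,::-1])
    return d
def pts(d):
    z=d['range_z'];f=210/np.tan(np.radians(d['vfov']/2))
    v,u=np.mgrid[:420,:560]
    P=np.stack([(u-d['cx'])*z/f,(v-d['cy'])*z/f,z],-1)
    T=np.linalg.inv(d['world_to_cam'])
    W=P@T[:3,:3].T+T[:3,3]; W[z<=0]=np.nan
    return W
E
python3 - <<'E'
from h import *
d=grab('top','top1.png');W=pts(d);np.save('W.npy',W)
e=grab('side','side1.png')
s=ctrl.read_state();print(s['clock'],s['eef_pos'],s['tool_rot'],s['width'])
z=W[:,:,2];m=(np.nan_to_num(z)>8).astype('uint8')
n,l,st,c=cv2.connectedComponentsWithStats(m)
for i in range(1,n):
    if st[i,4]<60: continue
    k=l==i;p=W[k];r=cv2.minAreaRect(p[:,:2].astype('float32'))
    print(i,st[i],c[i].round(),'rect',np.round(r[0]),np.round(r[1]),round(r[2],1),'zmax',np.percentile(p[:,2],98).round(1))
E
```

```text
0.1 [ 246.21577221 -600.95813316  230.48488266] [-3.13987698e+00  1.31543526e-05  3.88774708e-01] 85.30144966763208
1 [   0   15  122  118 8959] [53. 69.] rect [820. 501.] [313. 200.] 75.8 zmax 142.3
2 [  133    15   231   120 18355] [243.  60.] rect [829.  49.] [559. 276.] 89.9 zmax 81.4
3 [ 489   27   71  100 5221] [530.  76.] rect [ 820. -615.] [194. 132.] 17.3 zmax 99.1
4 [ 365   40  118   73 3578] [426.  78.] rect [ 801. -350.] [ 63. 231.] 18.9 zmax 152.5
5 [318 102  30  27 493] [333. 115.] rect [ 735. -155.] [42. 61.] 30.3 zmax 45.8
6 [  0 128  10  60 484] [  4. 160.] rect [625. 657.] [150.  24.] 3.9 zmax 31.4
7 [ 531  135   29  103 2464] [547. 186.] rect [ 559. -645.] [224.   8.] 2.8 zmax 97.8
8 [ 456  158   46  110 1583] [483. 205.] rect [ 510. -537.] [262.  89.] 18.3 zmax 28.5
9 [289 164  25  83 838] [301. 204.] rect [517. -82.] [200.  24.] 11.8 zmax 27.1
10 [349 173  10  83 775] [353. 214.] rect [ 497. -209.] [198.  23.] 0.3 zmax 26.0
11 [ 394  174   35   84 1523] [411. 216.] rect [ 494. -342.] [200.  44.] 12.9 zmax 45.8
14 [ 198  181   43   65 2102] [220. 213.] rect [494. 113.] [150.  81.] 7.5 zmax 59.5
17 [ 139  184   42   63 2161] [161. 215.] rect [487. 255.] [150.  82.] 3.5 zmax 58.7
23 [   0  215   20  170 1980] [  7. 297.] rect [281. 615.] [399.  31.] 5.6 zmax 59.6
42 [ 221  376   88   44 3607] [265. 398.] rect [58. -2.] [ 99. 207.] 1.5 zmax 125.3
```

View pics/top1.png

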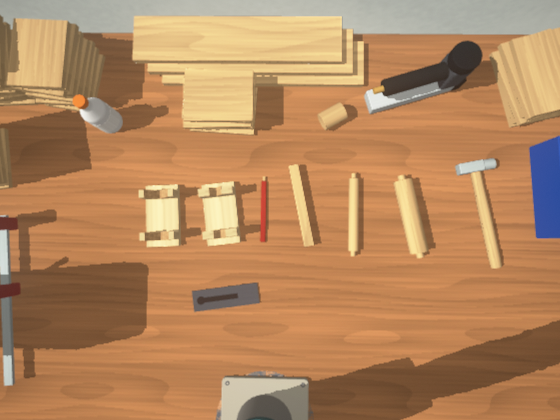

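The top view shows the thick rung at (411,216), the thin rung at (353,214), the square stick at (301,204), and the cradles at (161,215) and (220,213). Next I'll measure the axes and grooves.

```bash
cat >> h.py <<'E'
def fit(W,lo,hi,zmin,zmax=200):
    "minAreaRect of points inside an xy box above zmin: centre, long-axis yaw, size"
    q=W.reshape(-1,3);q=q[~np.isnan(q[:,0])]
    q=q[(q[:,0]>lo[0])&(q[:,0]<hi[0])&(q[:,1]>lo[1])&(q[:,1]<hi[1])&(q[:,2]>zmin)&(q[:,2]<zmax)]
    r=cv2.minAreaRect(q[:,:2].astype('float32'));b=cv2.boxPoints(r)
    e=max([b[1]-b[0],b[2]-b[1]],key=np.linalg.norm);a=np.arctan2(e[1],e[0]);a=(a+np.pi/2)%np.pi-np.pi/2
    return np.array(r[0]),a,np.array(r[1]),q
E
python3 - <<'E'
from h import *
W=np.load('W.npy')
for n,x,y in [('thin',497,-209),('thick',494,-342),('cA',494,113),('cB',487,255)]:
    c,a,s,q=fit(W,(x-115,y-55),(x+115,y+55),8 if n[0]=='t' else 6)
    print(n,c.round(1),round(a,4),s.round(1))
    R=np.array([[np.cos(a),np.sin(a)],[-np.sin(a),np.cos(a)]]);L=(q[:,:2]-c)@R.T
    if n[0]=='t':
        for t in (-70,0,70):
            k=abs(L[:,0]-t)<15;print(t,np.median(L[k,1]).round(1),L[k,1].min().round(1),L[k,1].max().round(1))
    else:
        for t in (-50,50):
            k=(abs(L[:,0]-t)<7)&(q[:,2]>20);o=np.argsort(L[k,1]);
            print(t,[(int(y),int(z)) for y,z in zip(L[k,1][o],q[k,2][o])][::4])
E
```

```text
thin [ 496.8 -208.8] 0.0057 [198.1  23.1]
-70 1.2 -11.5 11.5
0 0.6 -10.9 11.3
70 1.9 -10.8 10.9
thick [ 494.3 -342.3] 0.2243 [200.   43.6]
-70 5.3 -21.8 21.0
0 5.2 -21.0 21.1
70 5.0 -21.8 21.8
cA [494.3 112.9] 0.1304 [150.   81.2]
-50 [(-40, 39), (-40, 20), (-40, 33), (-39, 38), (-38, 56), (-38, 57), (-36, 57), (-34, 57), (-33, 56), (-31, 58), (-29, 58), (-29, 56), (-27, 59), (-25, 58), (-24, 56), (-22, 59), (-20, 57), (-19, 55), (-17, 59), (-16, 56), (-15, 57), (-13, 58), (-12, 56), (-9, 52), (-7, 52), (-6, 47), (-4, 50), (-2, 47), (0, 44), (1, 45), (2, 47), (4, 47), (5, 49), (6, 52), (8, 52), (9, 50), (10, 55), (12, 57), (13, 57), (14, 57), (16, 60), (17, 59), (19, 58), (20, 60), (22, 57), (23, 58), (24, 58), (26, 57), (28, 59), (29, 57), (31, 60), (32, 57), (34, 57), (35, 56), (38, 57), (40, 54)]
50 [(-40, 56), (-39, 57), (-39, 58), (-39, 38), (-37, 57), (-36, 58), (-34, 57), (-33, 58), (-32, 58), (-30, 55), (-28, 59), (-27, 58), (-25, 60), (-23, 58), (-21, 60), (-20, 56), (-18, 57), (-16, 58), (-15, 55), (-13, 58), (-11, 56), (-10, 52), (-8, 52), (-6, 49), (-4, 49), (-2, 48), (0,
[... 784 characters left out ...]
, (24, 58), (25, 55), (26, 58), (27, 55), (28, 58), (30, 59), (32, 55), (34, 56), (35, 60), (36, 57), (38, 57)]
50 [(-40, 33), (-40, 48), (-40, 47), (-39, 30), (-39, 23), (-39, 21), (-39, 53), (-38, 58), (-38, 58), (-36, 58), (-35, 56), (-33, 57), (-32, 59), (-30, 55), (-29, 58), (-26, 55), (-25, 53), (-22, 50), (-19, 49), (-18, 47), (-15, 46), (-12, 42), (-11, 39), (-8, 37), (-5, 34), (-1, 33), (-1, 30), (0, 31), (2, 27), (3, 30), (5, 33), (5, 38), (7, 34), (8, 37), (9, 34), (10, 38), (11, 42), (12, 38), (14, 41), (15, 44), (17, 46), (17, 44), (19, 48), (20, 50), (21, 53), (22, 50), (24, 52), (25, 56), (26, 59), (28, 55), (29, 56), (31, 59), (32, 57), (34, 57), (36, 58), (36, 57), (38, 58)]
```

View pics/side1.png

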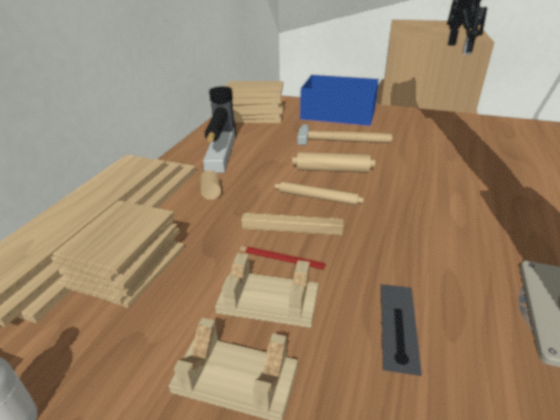

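The side view confirms the far cradle from the robot's side, at (268,290), is narrow, and the near one at (236,370) is wide. So wide is B (487,255, yaw 0.060) and narrow is A (494,113, yaw 0.130). The thick rung goes first.

```bash
cat >> h.py <<'E'
from scipy.spatial.transform import Rotation as Ro
def togo(p,yaw):
    s=ctrl.read_state();R=Ro.from_euler('xyz',s['tool_rot'])
    d=R.inv().apply(np.array(p)-s['eef_pos'])/10
    t=(R.inv()*Ro.from_euler('xyz',[np.pi,0,yaw])).as_rotvec()
    print('clock',s['clock'],'pos',np.round(s['eef_pos'],1),'rot',np.round(s['tool_rot'],4),'w',round(s['width'],1),'F',np.round(s['force'],1))
    print('shift cm',d.round(2),'turn',t.round(4))
E
python3 -c "
from h import *
togo((494.3,-342.3,180),.2243)"
```

```text
clock 0.1 pos [ 246.2 -601.   230.5] rot [-3.1399  0.      0.3888] w 85.3 F [ 0.2 -0.6 -0. ]
shift cm [ 32.76 -14.52   5.07] turn [-0.0017  0.0002  0.1645]
```

step_arm(commands=[32.8,-14.5,5.1,0,0,0.1645,1,32.8,-14.5,5.1,0,0,0.1645,1,32.8,-14.5,5.1,0,0,0.1645,1,32.8,-14.5,5.1,0,0,0.1645,1,32.8,-14.5,5.1,0,0,0.1645,1,32.8,-14.5,5.1,0,0,0.1645,1,32.8,-14.5,5.1,0,0,0.1645,1,32.8,-14.5,5.1,0,0,0.1645,1,32.8,-14.5,5.1,0,0,0.1645,1,32.8,-14.5,5.1,0,0,0.1645,1])

```text
clock: 1.1
eef_pos: [493.7, -344.3, 180.2]
tool_rot: [3.141, 0.002, 0.223]
force: [0.2, -1.0, 0.4]
width: 85.0
gripper_force: 0.0
```

```bash
python3 - <<'E'
from h import *
d=grab('wrist','w1.png');W=pts(d)
c,a,s,q=fit(W,(370,-410),(620,-270),10,60);print(c.round(1),round(a,4),s.round(1),np.percentile(q[:,2],98))
togo((494.3,-342.3,30),.2243)
E
```

```text
[ 492.  -342.6] 0.2251 [200.5  44.1] 44.94199348267757
clock 1.15 pos [ 493.2 -345.1  180.3] rot [3.1405e+00 1.5000e-03 2.2140e-01] w 85.2 F [-0.1 -0.9 -0.8]
shift cm [ 0.19 -0.27 15.03] turn [ 0.001   0.0015 -0.0029]
```

View pics/w1.png

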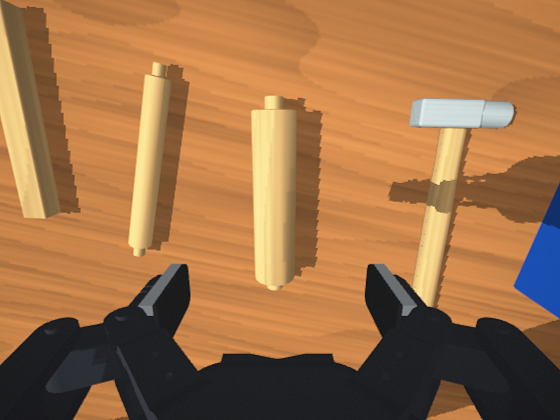

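The wrist view shows the thick rung at (275,195), aligned with and between the fingers. I'll descend and grip.

step_arm(commands=[0,-0.25,4,0,0,0,1,0,-0.25,8,0,0,0,1,0,-0.25,12,0,0,0,1,0,-0.25,14,0,0,0,1,0,-0.25,16,0,0,0,1,0,-0.25,17,0,0,0,1,0,-0.25,17.8,0,0,0,1,0,-0.25,17.8,0,0,0,1])

```text
clock: 1.95
eef_pos: [493.6, -341.4, 2.0]
tool_rot: [-3.141, 0.001, 0.223]
force: [0.6, 0.1, 0.4]
width: 85.4
gripper_force: 0.0
```

step_arm(commands=[0,0,0,0,0,0,0.4,0,0,0,0,0,0,0.3,0,0,0,0,0,0,0,0,0,0,0,0,0,0,0,0,0,0,0,0,0,0,0,0,0,0,0,0,0,0,0,0,0,0,0,0,0,0,0,0,0,0])

```text
clock: 2.75
eef_pos: [495.1, -341.0, 3.5]
tool_rot: [3.14, -0.001, 0.224]
force: [-1.1, -0.4, 6.4]
width: 43.0
gripper_force: 60.3
```

step_arm(commands=[0,0,-0.5,0,0,0,0,0,0,-2,0,0,0,0,0,0,-5,0,0,0,0,0,0,-9,0,0,0,0,0,0,-13,0,0,0,0,0,0,-16,0,0,0,0,0,0,-17,0,0,0,0,0,0,-17,0,0,0,0])

```text
clock: 3.55
eef_pos: [495.1, -340.9, 174.0]
tool_rot: [3.139, -0.002, 0.224]
force: [-0.8, 0.3, -2.5]
width: 42.3
gripper_force: 61.3
```

```bash
python3 - <<'E'
from h import *
togo((487,255.2,172),.0604)
d=grab('top');W=pts(d)
c,a,s,q=fit(W,(380,-400),(610,-290),120,225);print(c,a,s)
E
```

```text
clock 3.55 pos [ 495.1 -340.9  174. ] rot [ 3.1394e+00 -2.3000e-03  2.2440e-01] w 42.3 F [-0.8  0.3 -2.5]
shift cm [ 12.47 -58.3    0.1 ] turn [ 0.002  -0.0025  0.164 ]
[ 492.76739502 -337.99325562] 0.22735548 [200.64503479  52.70172501]
```

step_arm(commands=[1,-4,0,0,0,0.02,0,2,-8,0,0,0,0.04,0,3,-12,0,0,0,0.06,0,4,-16,0,0,0,0.08,0,5,-20,0,0,0,0.1,0,6,-24,0,0,0,0.12,0,7,-28,0,0,0,0.14,0,8,-32,0,0,0,0.164,0,8.5,-36,0,0,0,0.164,0,8.5,-40,0,0,0,0.164,0])

```text
clock: 4.6
eef_pos: [487.2, 70.0, 170.4]
tool_rot: [3.141, 0.003, 0.061]
force: [0.7, 0.3, -2.0]
width: 42.4
gripper_force: 61.6
```

```bash
python3 - <<'E'
from h import *
togo((487,255.2,172),.0604)
E
```

```text
clock 4.6 pos [487.2  70.  170.4] rot [3.1409e+00 3.1000e-03 6.0700e-02] w 42.4 F [ 0.7  0.3 -2. ]
shift cm [  1.1  -18.48  -0.18] turn [0.0007 0.0031 0.0003]
```

step_arm(commands=[0.5,-4,0,0,0,0,0,0.8,-8,0,0,0,0,0,1.1,-12,0,0,0,0,0,1.3,-15,0,0,0,0,0,1.3,-17,0,0,0,0,0,1.3,-18.5,0,0,0,0,0,1.3,-18.5,0,0,0,0,0,1.3,-18.5,0,0,0,0,0])

```text
clock: 5.4
eef_pos: [489.7, 252.3, 171.4]
tool_rot: [3.14, 0.002, 0.06]
force: [-1.2, -0.9, -2.2]
width: 42.6
gripper_force: 61.6
```

```bash
python3 - <<'E'
from h import *
d=grab('wrist','w2.png');W=pts(d)
q=W.reshape(-1,3)
c,a,s,_=fit(W,(390,190),(600,320),6,22);print('base',c.round(1),round(a,4),s.round(1))
c,a,s,_=fit(W,(390,190),(600,320),50,64);print('saddle tops',c.round(1),round(a,4),s.round(1))
k=q[(q[:,2]>50)&(q[:,2]<64)]
c,a,s,_=fit(W,(370,190),(610,320),150,220);print('rung',c.round(1),round(a,4),s.round(1))
togo((487,255.2,45),.0604)
E
```

```text
base [0. 0.] 0.0 [0. 0.]
saddle tops [533.2 299. ] 0.0618 [16.8  0.6]
rung [517.3 259.7] 0.4663 [128.8  94.4]
clock 5.45 pos [490.1 251.7 171.7] rot [3.1396e+00 1.2000e-03 5.8300e-02] w 42.3 F [ 1.  -0.6 -2.5]
shift cm [-0.27 -0.39 12.67] turn [ 0.002   0.0012 -0.0021]
```

View pics/w2.png

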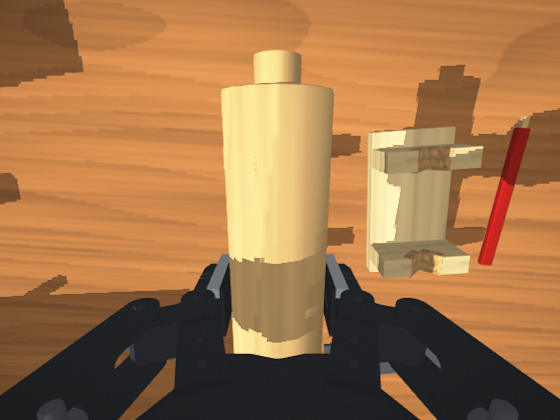

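The wrist view shows the thick rung held straight over the wide cradle at (277,200); the narrow cradle is at right, (425,200). I'll descend to just above the seat.

step_arm(commands=[-0.1,-0.3,1,0,0,0,0,-0.1,-0.3,3,0,0,0,0,-0.1,-0.3,6,0,0,0,0,-0.1,-0.3,8,0,0,0,0,-0.1,-0.3,9.5,0,0,0,0,-0.1,-0.3,10.5,0,0,0,0,-0.1,-0.3,11.2,0,0,0,0,-0.1,-0.3,11.5,0,0,0,0,-0.1,-0.3,11.5,0,0,0,0])

```text
clock: 6.35
eef_pos: [489.1, 256.6, 57.3]
tool_rot: [3.142, -0.0, 0.06]
force: [-0.9, 0.7, -2.8]
width: 42.6
gripper_force: 61.6
```

```bash
python3 - <<'E'
from h import *
d=grab('side','s2.png');im=d['image'][280:420,130:350,::-1]
cv2.imwrite('pics/s2c.png',cv2.resize(im,(770,490)))
d=grab('top');W=pts(d)
c,a,s,_=fit(W,(370,190),(610,330),6,20);print('base',c.round(1),round(a,4),s.round(1))
for lo,hi in ((370,470),(530,610)):
    q=W.reshape(-1,3);q=q[(q[:,0]>lo)&(q[:,0]<hi)&(abs(q[:,1]-255)<35)&(q[:,2]>63)&(q[:,2]<110)]
    print(q[:,0].min(),q[:,0].max(),q[:,1].min(),q[:,1].max(),q[:,2].max())
togo((487,255.2,45),.0604)
E
```

```text
base [488.3 232.8] 0.0597 [149.7  37.5]
390.01136460734745 469.9633667694789 226.80630216195271 272.3466679527011 101.72983581222286
530.0097004569013 587.4094044905938 234.59246951144422 278.98862704344276 100.74195308220465
clock 6.45 pos [489.5 256.9  57.9] rot [-3.1411e+00 -1.1000e-03  6.0200e-02] w 42.2 F [ 0.2  0.4 -2.8]
shift cm [-0.26  0.16  1.29] turn [-0.0005 -0.0011 -0.0002]
```

View pics/s2c.png

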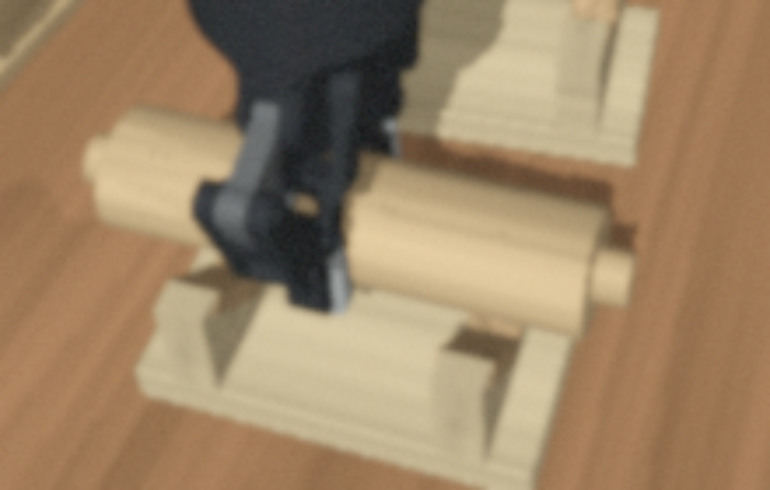

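The side crop shows the rung just above both Vs, aligned, with its near end at about (610,275). I'll lower it gently.

step_arm(commands=[-0.15,0,0.4,0,0,0,0,-0.15,0,0.8,0,0,0,0,-0.15,0,1.0,0,0,0,0,-0.15,0,1.2,0,0,0,0,-0.15,0,1.3,0,0,0,0,-0.15,0,1.3,0,0,0,0])

```text
clock: 7.05
eef_pos: [487.5, 256.7, 44.2]
tool_rot: [-3.142, 0.0, 0.06]
force: [0.8, -0.5, -3.5]
width: 42.9
gripper_force: 61.9
```

step_arm(commands=[0,0,0.1,0,0,0,0,0,0,0.15,0,0,0,0,0,0,0.15,0,0,0,0])

```text
clock: 7.35
eef_pos: [487.8, 257.5, 43.2]
tool_rot: [-3.14, -0.001, 0.061]
force: [-1.3, 2.8, 1.6]
width: 42.5
gripper_force: 62.1
```

step_arm(commands=[0,-0.1,0.05,0,0,0,0,0,-0.1,0.1,0,0,0,0,0,-0.1,0.1,0,0,0,0])

```text
clock: 7.65
eef_pos: [487.8, 258.0, 42.6]
tool_rot: [-3.141, -0.001, 0.06]
force: [-1.8, 1.3, 7.8]
width: 42.4
gripper_force: 62.9
```

step_arm(commands=[0,0,0,0,0,0,0.55,0,0,0,0,0,0,0.65,0,0,0,0,0,0,0.8,0,0,0,0,0,0,0.8,0,0,0,0,0,0,0.8])

```text
clock: 8.15
eef_pos: [487.4, 257.5, 41.7]
tool_rot: [3.141, 0.0, 0.06]
force: [0.5, 0.5, 0.6]
width: 68.1
gripper_force: 0.0
```

step_arm(commands=[0,0,-1,0,0,0,0.8,0,0,-4,0,0,0,0.8,0,0,-8,0,0,0,1,0,0,-12,0,0,0,1,0,0,-14,0,0,0,1,0,0,-14,0,0,0,1])

```text
clock: 8.75
eef_pos: [489.5, 258.6, 185.8]
tool_rot: [-3.138, -0.007, 0.06]
force: [0.3, -0.2, -0.3]
width: 85.5
gripper_force: 0.0
```

```bash
python3 - <<'E'
from h import *
togo((496,-209,180),.0057)
E
```

```text
clock 8.75 pos [489.5 258.6 185.8] rot [-3.1382 -0.0066  0.0601] w 85.5 F [ 0.3 -0.2 -0.3]
shift cm [-2.17 46.72  0.4 ] turn [-0.0036 -0.0065  0.0544]
```

step_arm(commands=[-2.2,46.7,0.4,0,0,0.0544,1,-2.2,46.7,0.4,0,0,0.0544,1,-2.2,46.7,0.4,0,0,0.0544,1,-2.2,46.7,0.4,0,0,0.0544,1,-2.2,46.7,0.4,0,0,0.0544,1,-2.2,46.7,0.4,0,0,0.0544,1,-2.2,46.7,0.4,0,0,0.0544,1,-2.2,46.7,0.4,0,0,0.0544,1,-2.2,46.7,0.4,0,0,0.0544,1,-2.2,46.7,0.4,0,0,0.0544,1])

```text
clock: 9.75
eef_pos: [491.9, -216.3, 177.3]
tool_rot: [3.138, 0.001, -0.002]
force: [-0.4, 0.2, -0.4]
width: 85.5
gripper_force: 0.0
```

step_arm(commands=[0,0,0,0,0,0,1,0,0,0,0,0,0,1])

```text
clock: 9.95
eef_pos: [492.9, -209.1, 177.1]
tool_rot: [-3.14, 0.002, 0.005]
force: [0.2, 0.3, -0.2]
width: 85.3
gripper_force: 0.0
```

```bash
python3 - <<'E'
from h import *
d=grab('top','t3.png');W=pts(d)
im=d['image'][150:290,100:320,::-1];cv2.imwrite('pics/t3c.png',cv2.resize(im,(770,490)))
c,a,s,q=fit(W,(370,190),(610,330),65);print('thick',c.round(1),round(a,4),s.round(1),np.percentile(q[:,2],98))
c,a,s,q=fit(W,(370,190),(610,330),25);print('thick>25',c.round(1),round(a,4),s.round(1))
c,a,s,q=fit(W,(370,190),(610,330),6);print('all',c.round(1),round(a,4),s.round(1))
d=grab('wrist','w3.png');W=pts(d)
c,a,s,q=fit(W,(380,-250),(610,-170),8,60);print('thin',c.round(1),round(a,4),s.round(1),np.percentile(q[:,2],98))
togo((*c,2),a)
E
```

```text
thick [486.2 254.8] 0.0634 [199.   42.5] 84.21671506764385
thick>25 [486.4 254.8] 0.058 [199.4  80.7]
all [486.4 254.8] 0.058 [199.4  80.7]
thin [ 494.4 -208.6] -0.0038 [ 23.1 200.6] 25.117378199359266
clock 10.05 pos [ 493.5 -207.7  177.4] rot [-3.14e+00  1.00e-03  8.30e-03] w 85.4 F [0.3 0.4 0.3]
shift cm [ 0.11  0.12 17.54] turn [-0.0016  0.001   0.0121]
```

View pics/t3c.png

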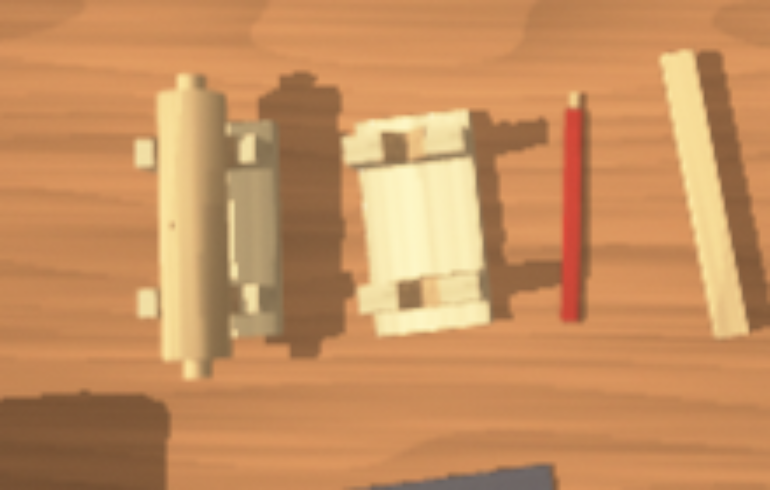

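View pics/w3.png

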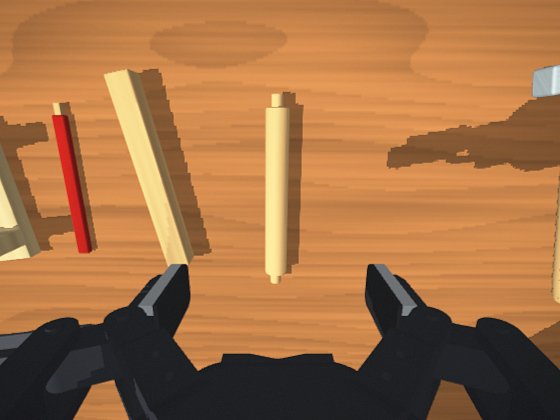

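The thick rung is seated in the wide cradle at crop position (192,225), with its top at z≈84 and equal overhang. The thin rung is at (277,190) between the fingers, with the square stick well clear.

step_arm(commands=[0.2,0,4,0,0,0,1,0.2,0,8,0,0,0,1,0.2,0,12,0,0,0,1,0.2,0,14,0,0,0,1,0.2,0,16,0,0,0,1,0.2,0,17,0,0,0,1,0.2,0,17.5,0,0,0,1,0.2,0,17.5,0,0,0,1])

```text
clock: 10.85
eef_pos: [495.8, -209.1, 2.8]
tool_rot: [-3.141, 0.0, 0.007]
force: [-0.7, -0.3, -0.4]
width: 85.0
gripper_force: 0.0
```

step_arm(commands=[0,0,0,0,0,0,0.4,0,0,0,0,0,0,0.3,0,0,0,0,0,0,0.2,0,0,0,0,0,0,0,0,0,0,0,0,0,0,0,0,0,0,0,0,0,0,0,0,0,0,0,0,0,0,0,0,0,0,0])

```text
clock: 11.65
eef_pos: [495.9, -209.9, 3.5]
tool_rot: [3.141, -0.001, 0.006]
force: [-1.0, 0.9, 6.4]
width: 21.6
gripper_force: 58.6
```

step_arm(commands=[0,0,-0.5,0,0,0,0,0,0,-2,0,0,0,0,0,0,-5,0,0,0,0,0,0,-9,0,0,0,0,0,0,-13,0,0,0,0,0,0,-16,0,0,0,0,0,0,-17,0,0,0,0,0,0,-17,0,0,0,0])

```text
clock: 12.45
eef_pos: [496.5, -210.1, 174.8]
tool_rot: [3.14, -0.004, 0.006]
force: [0.1, 0.7, -1.8]
width: 21.7
gripper_force: 58.8
```

```bash
python3 - <<'E'
from h import *
togo((495.5,112.9,172),.1304)
E
```

```text
clock 12.45 pos [ 496.5 -210.1  174.8] rot [ 3.1404 -0.0036  0.006 ] w 21.7 F [ 0.1  0.7 -1.8]
shift cm [  0.09 -32.3    0.24] turn [ 0.0014 -0.0036 -0.1244]
```

step_arm(commands=[0.1,-4,0,0,0,-0.02,0,0.1,-8,0,0,0,-0.04,0,0.1,-12,0,0,0,-0.06,0,0.1,-16,0,0,0,-0.08,0,0.1,-20,0,0,0,-0.1,0,0.1,-24,0,0,0,-0.124,0,0.1,-28,0,0,0,-0.124,0,0.1,-31,0,0,0,-0.124,0,0.1,-32.3,0,0,0,-0.124,0,0.1,-32.3,0,0,0,-0.124,0])

```text
clock: 13.45
eef_pos: [493.8, 114.7, 171.7]
tool_rot: [-3.141, 0.002, 0.133]
force: [-0.1, -1.5, -0.9]
width: 21.7
gripper_force: 58.9
```

step_arm(commands=[0,0,2,0,0,0,0,0,0,5,0,0,0,0,0,0,8,0,0,0,0,0,0,9.5,0,0,0,0,0,0,10,0,0,0,0,0,0,10,0,0,0,0])

```text
clock: 14.05
eef_pos: [494.4, 111.1, 72.2]
tool_rot: [3.14, 0.002, 0.127]
force: [0.0, 0.0, 0.0]
width: 22.0
gripper_force: 58.9
```

```bash
python3 - <<'E'
from h import *
d=grab('side');im=d['image'][230:370,190:410,::-1]
cv2.imwrite('pics/s4c.png',cv2.resize(im,(770,490)))
d=grab('top');W=pts(d)
q0=W.reshape(-1,3)
for lo,hi in ((370,450),(545,610)):
    q=q0[(q0[:,0]>lo)&(q0[:,0]<hi)&(abs(q0[:,1]-113)<35)&(q0[:,2]>68)&(q0[:,2]<120)]
    r=cv2.minAreaRect(q[:,:2].astype('float32'));print(np.round(r[0],1),np.round(r[1],1),'x',q[:,0].min(),q[:,0].max(),q[:,2].max())
togo((495.5,112.9,52),.1304)
E
```

```text
[423.1 100.7] [52.9 24.4] x 397.3127047861029 448.76609508028 95.29739581776084
[569.6 118.1] [51.2 23. ] x 545.7467994487149 595.7346111283218 96.59786763621128
clock 14.15 pos [495.3 112.2  73.4] rot [ 3.1412e+00 -1.0000e-03  1.2850e-01] w 21.5 F [-0.1 -0.3 -0.5]
shift cm [ 0.02 -0.07  2.14] turn [ 0.0004 -0.001  -0.0019]
```

View pics/s4c.png

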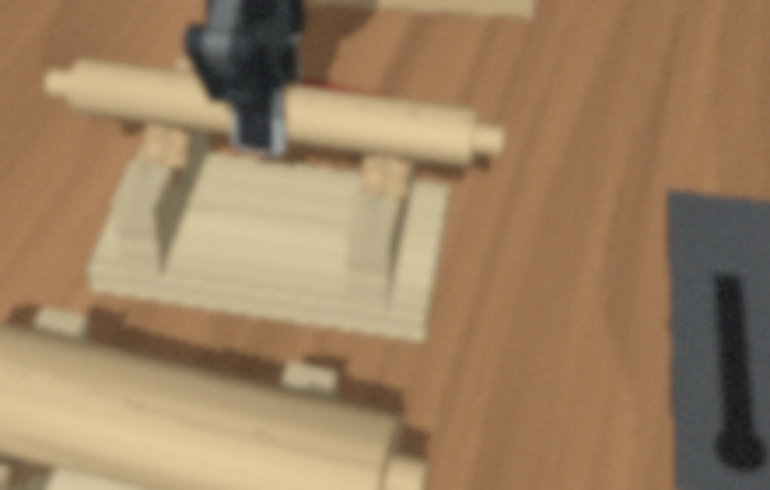

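The side crop shows the thin rung above both narrow Vs, at about (280,115). It needs a shift of about +3 mm in y and −1.5 mm along its length before lowering.

step_arm(commands=[-0.15,-0.3,0,0,0,0,0,-0.15,-0.3,0.4,0,0,0,0,-0.15,-0.3,0.8,0,0,0,0,-0.15,-0.3,1.2,0,0,0,0,-0.15,-0.3,1.5,0,0,0,0,-0.15,-0.3,1.7,0,0,0,0,-0.15,-0.3,1.7,0,0,0,0,-0.15,-0.3,1.7,0,0,0,0])

```text
clock: 14.95
eef_pos: [492.9, 115.9, 55.8]
tool_rot: [3.142, 0.0, 0.13]
force: [0.5, 0.0, -0.6]
width: 21.7
gripper_force: 58.9
```

step_arm(commands=[0,0,0.1,0,0,0,0,0,0,0.15,0,0,0,0,0,0,0.15,0,0,0,0])

```text
clock: 15.25
eef_pos: [492.8, 115.9, 54.3]
tool_rot: [3.142, -0.0, 0.13]
force: [-0.9, 0.0, -1.1]
width: 22.0
gripper_force: 58.9
```

step_arm(commands=[0,0,0.05,0,0,0,0,0,0,0.1,0,0,0,0,0,0,0.1,0,0,0,0])

```text
clock: 15.55
eef_pos: [492.9, 115.9, 53.3]
tool_rot: [3.142, -0.0, 0.13]
force: [0.5, 0.1, 0.2]
width: 21.6
gripper_force: 58.9
```

step_arm(commands=[0,0,0.05,0,0,0,0,0,0,0.1,0,0,0,0,0,0,0.1,0,0,0,0])

```text
clock: 15.85
eef_pos: [493.0, 115.6, 52.7]
tool_rot: [3.141, -0.0, 0.13]
force: [-0.1, -1.7, 4.1]
width: 21.5
gripper_force: 59.4
```

step_arm(commands=[0,0.05,0.05,0,0,0,0,0,0.05,0.08,0,0,0,0,0,0.05,0.08,0,0,0,0])

```text
clock: 16.15
eef_pos: [493.0, 115.4, 52.4]
tool_rot: [-3.141, -0.001, 0.13]
force: [-1.4, -1.8, 11.4]
width: 21.7
gripper_force: 60.0
```

step_arm(commands=[0,0,0,0,0,0,0.3,0,0,0,0,0,0,0.4,0,0,0,0,0,0,0.6,0,0,0,0,0,0,0.6,0,0,0,0,0,0,0.6])

```text
clock: 16.65
eef_pos: [492.8, 115.5, 51.4]
tool_rot: [3.142, 0.0, 0.13]
force: [-0.5, -0.0, 0.9]
width: 51.1
gripper_force: 0.0
```

step_arm(commands=[0,0,-1,0,0,0,0.6,0,0,-4,0,0,0,0.6,0,0,-8,0,0,0,0.6,0,0,-12,0,0,0,0.6,0,12,-14,0,0,0,0.6,0,20,-14,0,0,0,0.6,0,25,-14,0,0,0,0.6,0,25,-14,0,0,0,0.6,0,25,-14,0,0,0,0.6,0,25,-14,0,0,0,0.6])

```text
clock: 17.65
eef_pos: [525.3, -142.2, 193.0]
tool_rot: [3.135, -0.002, 0.118]
force: [-0.8, 0.6, 0.5]
width: 51.3
gripper_force: 0.0
```

```bash
python3 - <<'E'
from h import *
e=grab('side');d=grab('top');W=pts(d)
A=cv2.resize(d['image'][150:290,110:310,::-1],(390,273));B=cv2.resize(e['image'][230:420,150:350,::-1],(390,370))
cv2.imwrite('pics/f.png',np.hstack([cv2.copyMakeBorder(A,0,97,0,0,cv2.BORDER_CONSTANT),B]))
for n,y in (('thick',255),('thin',113)):
    c,a,s,q=fit(W,(370,y-60),(610,y+60),64);print(n,c.round(1),round(a,4),s.round(1),np.percentile(q[:,2],98))
togo((0,0,0),0)
E
```

```text
thick [486.1 254.5] 0.0554 [198.5  43.5] 84.17250249413736
thin [494.  112.6] 0.1314 [197.5  22.7] 74.9114595519251
clock 17.75 pos [ 525.  -134.3  192.1] rot [ 3.1411e+00 -5.0000e-04  1.2580e-01] w 51.4 F [0.5 1.2 0.6]
shift cm [-50.41 -19.92  19.18] turn [ 0.0004 -0.0005  0.1258]
```

View pics/f.png

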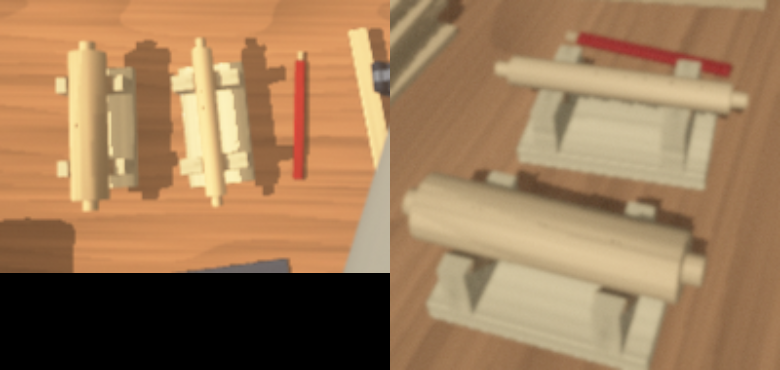

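The final pictures show both rungs seated and centred: thick at (87,125) and thin at (207,120) in the top half. Their tops are at z≈84 and z≈75, against a nominal 83 and 73.

step_arm(commands=[0,0,0,0,0,0,0.6,0,0,0,0,0,0,0.6,0,0,0,0,0,0,0.6])

```text
clock: 18.05
eef_pos: [525.3, -130.8, 191.6]
tool_rot: [-3.141, 0.0, 0.133]
force: [-0.2, -0.1, -0.1]
width: 51.2
gripper_force: 0.0
```

```bash
python3 -c "
from cell import ctrl
print(ctrl.finish_job())"
```

```text
the job is handed in; nothing more can be done
None
```

The thick rung rests in the wide-groove cradle and the thin rung in the narrow one, each down in both Vs and centred to within about 1 mm; the job was handed in at about 18 s, with no verdict shown.

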